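# Pop open the tube incubator's sample hatch

### The arm

A 6-joint arm with a two-finger parallel gripper is mounted at the origin on the work surface. World frame = base frame: x ahead of the robot, y to its left, z up, the work surface at z = 0. Lengths are in m, angles in degrees, forces in N, time in s.
With the tool pointing down it reaches from about 0.25 to 0.725 m from the base axis. Payload 9.7 kg.
Tool frame: the origin (TCP) lies between the finger pads; the fingertips stand 11 mm ahead of it and the grasp point (between the pads) lies 8 mm behind it; z points along the fingers, x is the direction in which the jaws open and shut, and the axes are right-handed (so a half turn about z gives the same grasp; the last joint's range is limited). The gripper opens to 85 mm and grips with 20 to 120 N. Pads are 22 mm wide; open, the fingers measure 114 mm over their backs; the gripper's body (76 mm by 85 mm) begins 54 mm behind the grasp point. The pads swing forward as they close: fully open they stand 13 mm farther back than shut.
Start: joints at [-72.078, 4.979, 10.078, 95.1, 0, 90], TCP at [0.169, -0.523, 0.242] pointing down, gripper open.
Joint ranges: [-179.16, 179.16], [-48.56, 103.87], [-65.8, 70.77], [-126.05, 130.52], [-82.76, 87.17], [-180, 180]. Speed limits (degrees/s): [127.2, 127.2, 147.25, 180, 180, 180].

### API

Orientations are given as [roll, pitch, yaw] about the fixed x, y, z axes, in that order (R = Rz(yaw) Ry(pitch) Rx(roll)).
In Python, from workcell import get_obs, camera, job_done gives the robot as it stands.
- The arm moves only by the tool arm_command, never from a script. Its argument "increments" is a list of rows, each a list of 2 entries, a list of its own where there are three numbers: the shift along the tool's x, y, z in units of 25 mm (1.0 is 25 mm), then the turn about the tool's z in units of 6 degrees (1.0 is 6 degrees). In form: [[[dx, dy, dz], roll], ...]. A call has 1 to 5 rows; each row is the pose to reach, as a shift and turn from the pose measured when the call began, along the tool's axes at that moment; what a row does not reach only later rows make up. A row lasts 1/10 s, in which the tool goes at most 50 mm and 8.59 degrees, less where a joint would pass 70% of its speed; a pose out of reach is approached as far as the arm can. A call with a gripper value outside its range is refused whole. "claw" is the closure, from -1 (fully open) to 1 (shut), so that 0 is half open, set as the call begins (left out, the last holds). The fingers move at their own pace and stop on an object; "force" is the grip in N (left out, the last holds). Time passes only in rows, so rows that repeat a pose let the fingers close. It gives the time, the measured TCP pose, the force and the opening at its end, in the units of the state.
- get_obs(): the state, without advancing time (a new reading comes with each control period).
- camera(name): name is "scene" or "top" or "wrist"; returns a dict with "frame" (384x512x3 uint8, red, green, blue), "range_z" (384x512 float32, m along the optical axis (not along the pixel's ray), 0 where there is no reading), "K" (3x3 intrinsics, pixels), "k1" (the pictures are not rectified: a ray, as slopes to the right and down, at radius r is drawn at 1 + k1 r^2 times it, then the intrinsics apply), "R" (3x3) and "t" (3): a world point X has camera coordinates R X + t; the wrist camera has in their place "hand_eye" (4x4, takes a point from camera to tool coordinates, whose origin is the TCP and whose axes are the tool frame's). Camera axes: x right, y down, z forward; pixel columns grow to the right and rows downward; lengths in m; the calibration is good to about 2 mm. A picture is of the moment at which its call begins: read the wrist's pose just before it.
- job_done(): hands the job in, once; it reports no verdict.
The state is a dict: "time": time; "q": joint angles; "qd": joint speeds; "joint_efforts": joint torques, N m; "ee_pos": TCP position; "tcp_rot": TCP orientation; "wrist_force": force on the tool from outside, world axes, zero at the start; "torque": the same for the moment, N m; "opening": finger opening in m.
Only numpy, scipy, OpenCV 4.12 (cv2) and the standard library are available. Lean on these libraries where they do the work, as an engineer would, in place of code of your own. Each camera call takes 0.05 s, during which the arm holds its last target.

### The job

On the wide, low white tube incubator, push the small black sliding catch in front of the sample hatch all the way across to its free side with a fingertip. Then press the ribbed front edge of the hatch fully in once and let go, so that the hatch pops up, and see that it stays wide open without pushing it down again. Grasp and lift nothing: leave the jar, the bottle and the dish where they stand, and the smaller fuse hatch of the grey lamp unit shut.

Things in the scene. Friction and masses are not known exactly. Their poses are not given: they have to be found in the camera images.
- incubator: Tube incubator, fixed to the bench: white box 220 (x) by 260 (y) by 85 mm high, blue band low around it. Origin: centre of its underside; z up; its front faces its own -x, roughly towards the robot. Its flat top, the deck, is 85 mm above the bench and holds the grey sample hatch, the black catch (knob 30 mm in front, -x, of the hatch's front edge) and, at the +y side of the hatch, the jar.
- hatch (a joint): Sample hatch, a light grey flap 90 (x) by 100 (y) by 10 mm, ribs along its front edge, hinged at its rear (+x) edge. In rad: 0 latched shut, -0.06 pressed fully in, 1.15 wide open. Push-push: pressed past -0.045 and let go, its spring (about 3 N) throws it open and it stays up; pushed right down again, it latches shut. With the catch locked (below 0.010) it gives 1 to 2 mm and will not release.
- hatch_press (a point): Point to press: top face of the sample hatch, middle of its width, 15 mm inside its front edge, on the ribs; 7 mm above the deck when shut; moves with the hatch. Here it takes 4 to 6 N and 3.5 mm to release; the stop is at 4.5 mm. Opening, this edge swings up and to +x: the finger must move up (and to -x) out of its way.
- hatch_hinge (a point): Middle of the sample hatch's hinge line, at deck height; the line runs along the incubator's y; 90 mm behind the hatch's front edge.
- catch (a joint): Sliding catch in front of the sample hatch, value in m: 0 fully locked, 0.026 fully across (free, end stop). It grows towards the incubator's +y. It starts at 0 to 0.006, slides stiffly (about 1.2 N) and stays where it is left.
- catch_top (a point): Centre of the top of the catch's knob, a black block 20 mm (incubator x) by 12 mm (incubator y, its sliding direction) standing 15 mm above the deck; flat deck all around it. It moves with the catch; its axes are those of the incubator.
- lamp_unit: Lamp power unit, fixed to the bench: narrow grey box 180 (x) by 140 (y) by 85 mm high with a black round dial (32 mm wide, 14 mm high) on top in front of its hatch. Origin: centre of its underside. Not part of the job.
- fuse_hatch (a joint): Fuse hatch of the lamp unit, 55 by 60 mm, also push-push, hinged like the other; 0 shut, 1.15 open, in rad. It must stay shut.
- jar: Loose amber jar with a white lid, 32 mm wide, 50 mm high, on the incubator's deck beside the hatch (its centre 35 to 55 mm past the hatch's +y edge). Origin: centre of its underside.
- bottle: Loose clear bottle with a blue cap, 64 mm wide, 130 mm high, on the bench between the robot and the instruments. Origin: centre of its underside.
- dish: Loose closed clear dish, 92 mm wide, 18 mm high, on the bench between the robot and the instruments. Origin: centre of its underside.
There are look-alikes about, which are no part of the job. What is shaped like the lamp_unit but purple, red or turquoise is not meant.

How it is judged:
By the outcome, as a careful person would: the job done as asked, in the order asked, and still so for the second after the job is handed in, with the robot touching nothing.
It also fails if it takes over 42 s, if anything falls off the work surface, if the arm or the gripper's body presses on something with over 40 N, if the wrist force passes 120 N, or if a joint passes its speed limit or range.

## Working session

There is one attempt and no reset: what is moved stays moved. The work goes in short steps, Python scripts to look and compute and a tool call to move; the robot and the scene stay as the last step left them, time stands still between calls to the robot, and variables do not carry over. Pictures are saved under pics/ and viewed, and the job is handed in when it is done.

Besides the shell and the picture viewer there is one more tool, called after "Emit:" in YAML: its name, and indented under it one key for each argument. arm_command: Moves the arm, as the interface text tells. Its arguments: {"type":"object","properties":{"increments":{"type":"array"},"claw":{"type":"number"},"force":{"type":"number"}},"required":["increments"]}

```bash
mkdir -p pics; ls; cat > h.py <<'E'
import numpy as np, cv2
from workcell import get_obs, camera
def save(n,c): cv2.imwrite(f'pics/{n}.png',cv2.cvtColor(c['frame'],cv2.COLOR_RGB2BGR))
E
python3 - <<'E'
from h import *
import pickle
o=get_obs();print(o)
d={}
for n in('scene','top'):
    c=camera(n);save(n+'0',c);d[n]=c;print(n,c['K'],c['k1'],c['R'],c['t'])
pickle.dump(d,open('c0.pkl','wb'))
E
```

```text
pics
{'time': 0.0, 'q': array([-7.20772215e+01,  5.01115129e+00,  1.00348886e+01,  9.50982405e+01,
       -1.78893261e-03,  9.00015903e+01]), 'qd': array([ 0.09808662, -0.04058572, -0.09634367, -0.05500971,  0.08911305,
        0.10882234]), 'joint_efforts': array([-2.27400749e-03, -5.20392072e+01,  4.64801180e+01,  1.64211314e-02,
       -1.27122858e-04,  5.30983641e-06]), 'ee_pos': array([ 0.16918373, -0.5231196 ,  0.24158645]), 'tcp_rot': array([ 1.79998209e+02,  7.45031495e-02, -7.20788118e+01]), 'wrist_force': array([ 0.17406257, -0.11395025, -0.38301326]), 'torque': array([-0.022717  ,  0.00446839, -0.03882841]), 'opening': 0.08555703997681786}
scene [[418.91155484   0.         254.14164554]
 [  0.         418.91155484 200.33589368]
 [  0.           0.           1.        ]] -0.03584754122886493 [[-0.59956131  0.80031018  0.00546326]
 [ 0.65277003  0.49295669 -0.57522604]
 [-0.4630524  -0.34131703 -0.81797626]] [ 0.32672827 -0.24971284  1.38376201]
top [[348.84337397   0.         263.27804397]
 [  0.         348.84337397 190.46450712]
 [  0.           0.           1.        ]] 0.010287717869076476 [[ 0.12900903 -0.99163506  0.00407244]
 [-0.97139062 -0.12719891 -0.20055099]
 [ 0.1993914   0.02191696 -0.9796748 ]] [-0.10751249  0.5174327   0.96364511]
```

View pics/scene0.png

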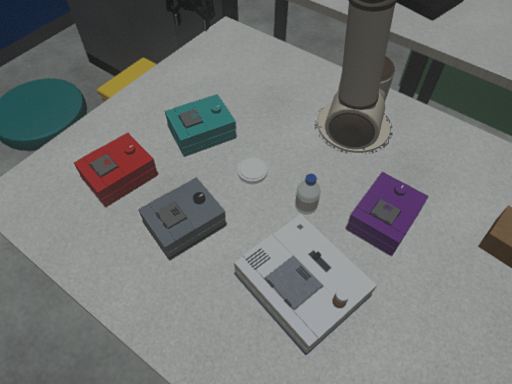

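View pics/top0.png

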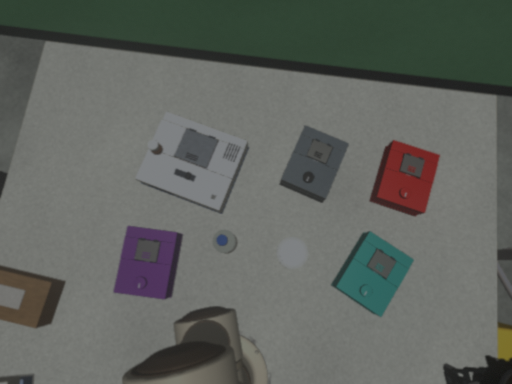

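The top view shows the white incubator at about (192,162), its hatch at (196,147), the black catch at (185,174) and the jar at (156,149). The bottle is in front of it at (224,241).

```bash
cat >> h.py <<'E'
def ray(c,uv):
    K=c['K'];k=c['k1'];uv=np.atleast_2d(uv).astype(float)
    d=(uv-[K[0,2],K[1,2]])/[K[0,0],K[1,1]]
    s=d.copy()
    for _ in range(20): s=d/(1+k*(s**2).sum(1,keepdims=True))
    return np.c_[s,np.ones(len(s))]
def plane(c,uv,z):
    R,t=c['R'],c['t'];D=ray(c,uv)@R;C=-R.T@t
    return C+D*((z-C[2])/D[:,2])[:,None]
def proj(c,X):
    X=np.atleast_2d(X)@c['R'].T+c['t'];s=X[:,:2]/X[:,2:];s=s*(1+c['k1']*(s**2).sum(1,keepdims=True))
    return s*[c['K'][0,0],c['K'][1,1]]+[c['K'][0,2],c['K'][1,2]]
E
python3 - <<'E'
from h import *
import pickle
d=pickle.load(open('c0.pkl','rb'))
for n,(x0,y0,x1,y1) in dict(scene=(225,205,385,355),top=(125,105,260,220)).items():
    im=cv2.cvtColor(d[n]['frame'],cv2.COLOR_RGB2BGR)[y0:y1,x0:x1]
    f=5 if n=='top' else 4
    cv2.imwrite(f'pics/{n}crop.png',cv2.resize(im,None,fx=f,fy=f,interpolation=cv2.INTER_CUBIC))
    # white deck by depth: points at z~.085
    c=d[n];v,u=np.mgrid[:384,:512];uv=np.c_[u.ravel(),v.ravel()]
    r=ray(c,uv)*c['range_z'].reshape(-1,1);X=(r-c['t'])@c['R']
    z=X[:,2]
    m=(np.abs(z-.085)<.008)&(c['frame'].reshape(-1,3).min(1)>120)
    m=m.reshape(384,512).astype(np.uint8)
    m=cv2.morphologyEx(m,cv2.MORPH_CLOSE,np.ones((15,15)))
    m=cv2.morphologyEx(m,cv2.MORPH_OPEN,np.ones((5,5)))
    cs,_=cv2.findContours(m,0,1);k=max(cs,key=cv2.contourArea)
    P=plane(c,k[:,0],.085)[:,:2].astype(np.float32)
    print(n,cv2.minAreaRect(P), np.round(cv2.boxPoints(cv2.minAreaRect(P)),4).tolist())
E
```

```text
scene ((0.5856808423995972, 0.17689059674739838), (0.2588310241699219, 0.21951617300510406), 76.59130096435547) [[0.4489000141620636, 0.07649999856948853], [0.6624000072479248, 0.025599999353289604], [0.7225000262260437, 0.27730000019073486], [0.508899986743927, 0.32820001244544983]]
top ((0.586834192276001, 0.17697595059871674), (0.2555615305900574, 0.21568650007247925), 76.65807342529297) [[0.45239999890327454, 0.07750000059604645], [0.6622999906539917, 0.027799999341368675], [0.7213000059127808, 0.27639999985694885], [0.5113999843597412, 0.326200008392334]]
```

```bash
true
```

```text
(no output)
```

View pics/topcrop.png

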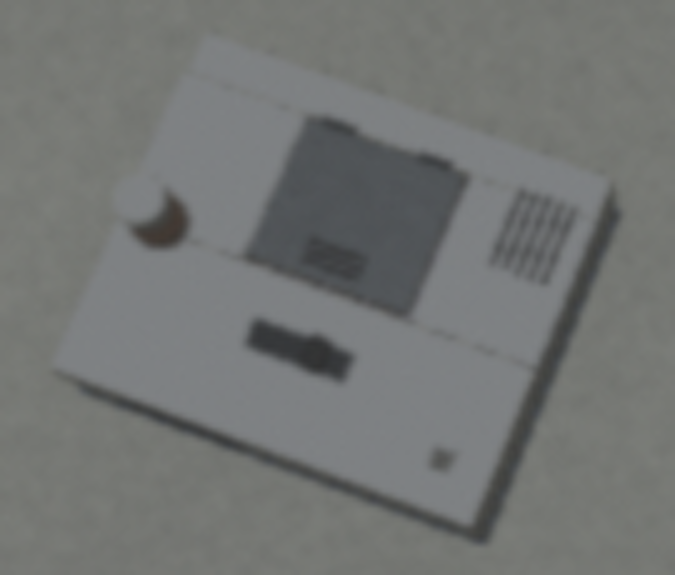

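View pics/scenecrop.png

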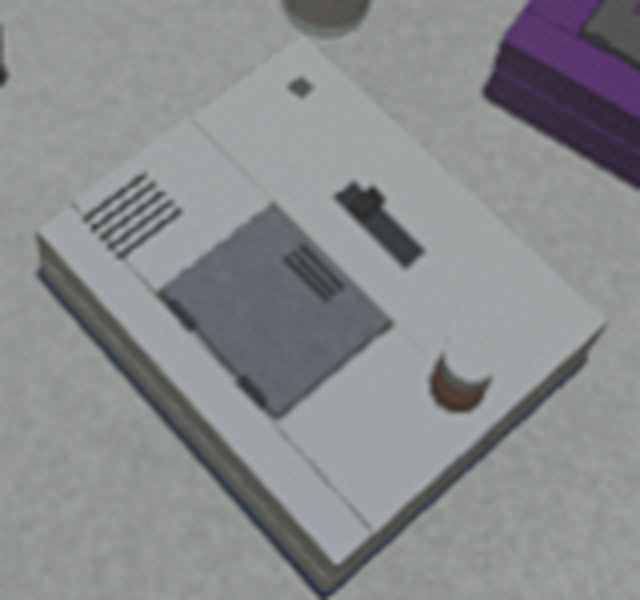

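```bash
python3 - <<'E'
from h import *
import pickle
d=pickle.load(open('c0.pkl','rb'));T,S=d['top'],d['scene']
tp=lambda x,y:(x/5+125-.4,y/5+105-.4); sc=lambda x,y:(x/4+225-.4,y/4+205-.4)
print('knob',plane(T,tp(317,350),.1),plane(S,sc(364,201),.1))
print('hatch front',plane(T,[tp(248,257),tp(408,317)],.090).round(4).tolist(),plane(S,[sc(391,323),sc(273,204)],.09).round(4).tolist())
print('bottle',plane(T,(223,240),.13),'jar',plane(T,tp(160,225),.1))
a=np.radians(-13.4);ex=np.array([np.cos(a),np.sin(a)]);ey=np.array([-ex[1],ex[0]]);o=np.array([.5862,.177])
for n,P in dict(knobT=plane(T,tp(317,350),.1),knobS=plane(S,sc(364,201),.1),h1=plane(T,tp(248,257),.09),h2=plane(T,tp(408,317),.09),h3=plane(S,sc(391,323),.09),h4=plane(S,sc(273,204),.09)).items():
    q=P[0,:2]-o;print(n,q@ex,q@ey)
E
```

```text
knob [[0.53493219 0.17390184 0.1       ]] [[0.53654645 0.17542711 0.1       ]]
hatch front [[0.586, 0.2248, 0.09], [0.5629, 0.1286, 0.09]] [[0.5888, 0.228, 0.09], [0.5659, 0.131, 0.09]]
bottle [[0.36679333 0.04580293 0.13      ]] jar [[0.59538167 0.27453975 0.1       ]]
knobT -0.049154096970795653 -0.014895027403994907
knobS -0.04793726359516932 -0.01303717178373002
h1 -0.011265130053410793 0.046441005544408935
h2 -0.011441248984053026 -0.05251254012648436
h3 -0.009288711049511457 0.050173940016618276
h4 -0.009114681571681993 -0.049433464264991546
```

Emit:
arm_command:
  increments:
    - [[-1.3, -1.35, 0], -1.3]
    - [[-2.6, -2.7, 0], -2.6]
    - [[-3.9, -4.05, 0], -3.9]
    - [[-5.2, -5.4, 0], -5.2]
    - [[-6.5, -6.75, 0], -6.5]
  claw: 1
  force: 40

```text
time: 0.6
ee_pos: [0.28, -0.3149, 0.2415]
tcp_rot: [-179.9, 0.1, -32.8]
wrist_force: [-0.2, -0.6, 0.8]
opening: 0.0123
```

```bash
cat >> h.py <<'E'
def go(x,y,z,yaw=76.6):
    "shift in tool units and roll to a world target (prints)"
    from scipy.spatial.transform import Rotation as Ro
    o=get_obs();R=Ro.from_euler('xyz',o['tcp_rot'],degrees=True).as_matrix()
    s=R.T@(np.array([x,y,z])-o['ee_pos'])/.025
    r=-((yaw-o['tcp_rot'][2]+180)%360-180)/6
    print('t',o['time'],'pos',o['ee_pos'].round(4),'rot',o['tcp_rot'].round(2),'F',o['wrist_force'].round(2),'open',round(o['opening'],4));print('shift',s.round(2),'roll',round(r,2))
E
python3 - <<'E'
from h import *
print(get_obs()['q'].round(1));go(.5288,.1434,.22)
E
```

```text
[-48.4 -12.4  -6.5  96.    0.   74.4]
t 0.6 pos [ 0.28   -0.3149  0.2415] rot [-1.7995e+02  6.0000e-02 -3.2800e+01] F [-0.2  -0.59  0.8 ] open 0.0123
shift [ -1.56 -20.8    0.88] roll -18.23
```

Emit:
arm_command:
  increments:
    - [[-0.15, -1.9, 0], -1.4]
    - [[-0.3, -3.8, 0], -2.8]
    - [[-0.45, -5.7, 0], -4.2]
    - [[-0.6, -7.6, 0], -5.6]
    - [[-0.75, -9.5, 0], -7.0]

```text
time: 1.1
ee_pos: [0.3933, -0.1031, 0.2417]
tcp_rot: [-179.9, -0.0, 9.6]
wrist_force: [1.0, -0.9, -0.6]
opening: -0.0002
```

```bash
python3 - <<'E'
from h import *
go(.5288,.1434,.22)
E
```

```text
t 1.1 pos [ 0.3933 -0.1031  0.2417] rot [-179.93   -0.      9.55] F [ 1.03 -0.9  -0.63] open -0.0002
shift [ 6.98 -8.82  0.88] roll -11.17
```

Emit:
arm_command:
  increments:
    - [[1.15, -1.45, 0.1], -1.4]
    - [[2.3, -2.9, 0.2], -2.8]
    - [[3.45, -4.35, 0.4], -4.2]
    - [[4.6, -5.8, 0.6], -5.6]
    - [[5.75, -7.25, 0.8], -7.0]

```text
time: 1.6
ee_pos: [0.5054, 0.1015, 0.2215]
tcp_rot: [-179.9, -0.0, 51.9]
wrist_force: [0.9, -0.5, 1.0]
opening: 0.0001
```

```bash
python3 - <<'E'
from h import *
go(.5288,.1434,.22)
E
```

```text
t 1.6 pos [0.5054 0.1015 0.2215] rot [-1.7995e+02 -4.0000e-02  5.1920e+01] F [ 0.9  -0.47  1.04] open 0.0001
shift [ 1.9  -0.3   0.06] roll -4.11
```

Emit:
arm_command:
  increments:
    - [[0.5, -0.1, 0], -1.3]
    - [[1.0, -0.2, 0], -2.6]
    - [[1.5, -0.3, 0], -3.9]
    - [[1.9, -0.3, 0], -4.1]
    - [[1.9, -0.3, 0], -4.1]

```text
time: 2.1
ee_pos: [0.5291, 0.1442, 0.221]
tcp_rot: [-179.9, -0.0, 76.4]
wrist_force: [-0.2, -0.2, 0.2]
opening: 0.0002
```

```bash
python3 - <<'E'
from h import *
import pickle
go(.5288,.1434,.22)
o=get_obs();c=camera('wrist');save('w1',c);pickle.dump((o,c),open('w1.pkl','wb'));print(c['hand_eye'],c['K'],c['k1'])
for n in('scene','top'):
    c=camera(n);save(n+'1',c)
E
```

```text
t 2.1 pos [0.5291 0.1442 0.221 ] rot [-1.7993e+02 -4.0000e-02  7.6410e+01] F [-0.2  -0.15  0.17] open 0.0002
shift [-0.03 -0.01  0.04] roll -0.03
[[ 9.99999443e-01  4.53004119e-05  1.05494855e-03  6.62454695e-04]
 [-3.81746573e-04  9.47012323e-01  3.21197003e-01 -8.31760584e-02]
 [-9.84498919e-04 -3.21197227e-01  9.47011812e-01 -1.30856596e-01]
 [ 0.00000000e+00  0.00000000e+00  0.00000000e+00  1.00000000e+00]] [[343.69315056   0.         256.81600095]
 [  0.         343.69315056 185.06044021]
 [  0.           0.           1.        ]] -0.06458432152395965
```

View pics/w1.png

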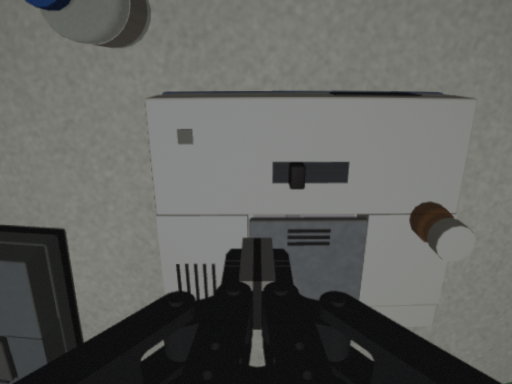

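View pics/scene1.png

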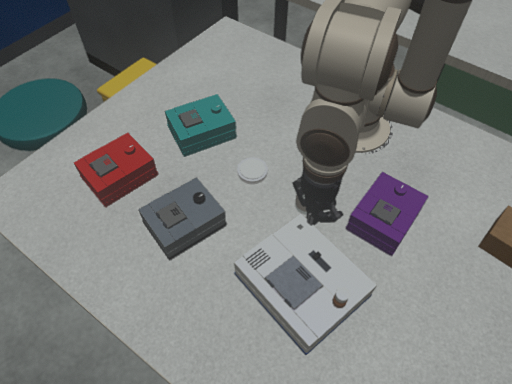

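The wrist view shows the catch knob at (297,176) in its slot, u 272–349. The hatch front edge is at v≈217, u 249–367, with the ribs at (308,237). The picture is square to the incubator, so the yaw is right.

```bash
cat >> h.py <<'E'
def wplane(o,c,uv,z):
    from scipy.spatial.transform import Rotation as Ro
    R=Ro.from_euler('xyz',o['tcp_rot'],degrees=True).as_matrix();H=c['hand_eye']
    D=ray(c,uv)@(R@H[:3,:3]).T;C=R@H[:3,3]+o['ee_pos']
    return C+D*((z-C[2])/D[:,2])[:,None]
a=np.radians(-13.4);ex=np.array([np.cos(a),np.sin(a)]);ey=np.array([-ex[1],ex[0]]);oo=np.array([.5862,.177])
def loc(P): q=np.atleast_2d(P)[:,:2]-oo;return np.c_[q@ex,q@ey].round(4)
def wld(x,y): return (oo+x*ex+y*ey).round(4)
E
python3 - <<'E'
from h import *
import pickle
o,c=pickle.load(open('w1.pkl','rb'))
im=cv2.cvtColor(c['frame'],cv2.COLOR_RGB2BGR)[150:260,235:380]
cv2.imwrite('pics/w1c.png',cv2.resize(im,None,fx=5,fy=5,interpolation=cv2.INTER_CUBIC))
print('knob',loc(wplane(o,c,[(297,175)],.1)),'slot',loc(wplane(o,c,[(272,161),(349,184)],.085)),'hatch',loc(wplane(o,c,[(249,217),(367,217)],.090)),'deck',loc(wplane(o,c,[(148,98),(477,98)],.085)))
print(loc(o['ee_pos'][None]))
v,u=np.mgrid[150:185,265:355];X=c['range_z'];print(X[176,297],X[170,250],X[176,330])
E
```

```text
knob [[-0.0538 -0.0133]] slot [[-0.061  -0.0319]
 [-0.0414  0.0318]] hatch [[-0.0144 -0.0507]
 [-0.0139  0.048 ]] deck [[-0.1111 -0.1269]
 [-0.1118  0.1277]]
[[-0.0479 -0.0452]]
0.26506776 0.2790823 0.2790264
```

View pics/w1c.png

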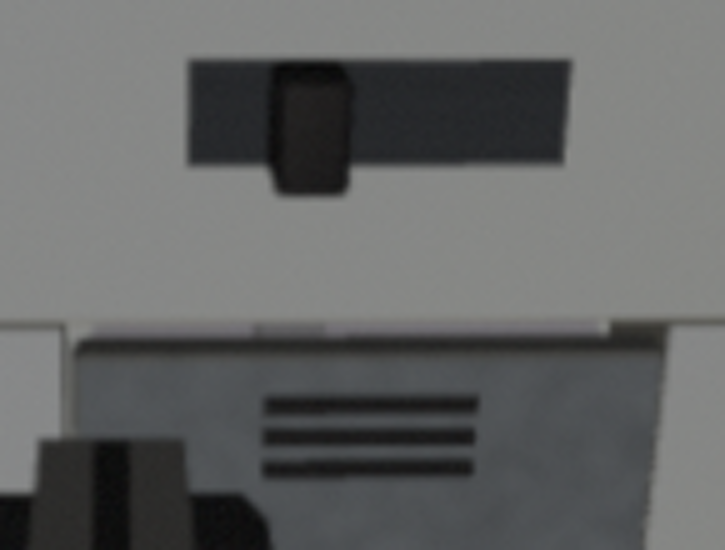

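```bash
python3 - <<'E'
from h import *
import pickle
o,c=pickle.load(open('w1.pkl','rb'))
Hi=np.linalg.inv(c['hand_eye'])
for z in(-.002,.011,.024):
    for y in(-.011,.011):
        p=Hi@[0,y,z,1];print(z,y,proj(dict(c,R=np.eye(3),t=np.zeros(3)),p[:3]))
print('ribs',loc(wplane(o,c,[(309,229.5),(309,237.2),(309,245)],.092)),'edge',loc(wplane(o,c,[(309,219.5)],.092)),'knob',loc(wplane(o,c,[(297.8,177.3)],.1)))
go(*wld(-.0515,-.0445),.115)
E
```

```text
-0.002 -0.011 [[254.88690366 248.73626628]]
-0.002 0.011 [[254.96521338 292.2538719 ]]
0.011 -0.011 [[255.00822544 234.71294207]]
0.011 0.011 [[255.07389941 275.7383097 ]]
0.024 -0.011 [[255.11242297 222.69664409]]
0.024 0.011 [[255.16819517 261.453477  ]]
ribs [[-0.0037 -0.0006]
 [ 0.0035 -0.0002]
 [ 0.0109  0.0001]] edge [[-0.0128 -0.001 ]] knob [[-0.052  -0.0126]]
t 2.25 pos [0.5286 0.1431 0.2215] rot [-1.7996e+02 -4.0000e-02  7.6360e+01] F [-1.23 -1.38  0.43] open 0.0006
shift [ 0.07 -0.13  4.26] roll -0.04
```

Emit:
arm_command:
  increments:
    - [[0.05, -0.13, 1.2], 0]
    - [[0.05, -0.13, 2.6], 0]
    - [[0.05, -0.13, 3.8], 0]
    - [[0.05, -0.13, 4.5], 0]
    - [[0.05, -0.13, 4.75], 0]

```text
time: 2.75
ee_pos: [0.5245, 0.1443, 0.1009]
tcp_rot: [-179.8, 0.0, 76.2]
wrist_force: [0.2, 0.6, 0.3]
opening: 0.0001
```

```bash
python3 - <<'E'
from h import *
import pickle
go(*wld(-.0515,0.006),.1015)
print(loc(get_obs()['ee_pos']))
o=get_obs();c=camera('wrist');save('w2',c);
E
```

```text
t 2.75 pos [0.5245 0.1443 0.1009] rot [-1.7982e+02  4.0000e-02  7.6240e+01] F [0.17 0.61 0.25] open 0.0001
shift [ 2.08  0.02 -0.03] roll -0.06
[[-0.0524 -0.0461]]
```

View pics/w2.png

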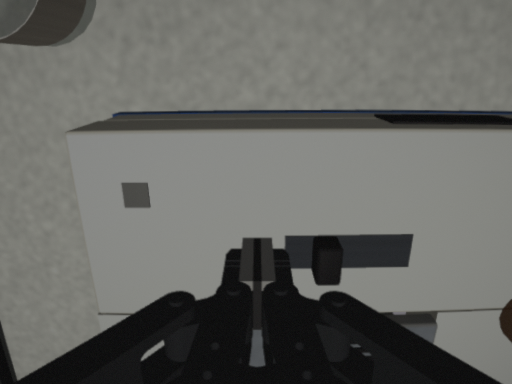

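The tip (257,260) sits level with the knob (327,260) and about 20 mm to its -y side. Next I push along tool +x.

Emit:
arm_command:
  increments:
    - [[0.25, 0, 0], 0]
    - [[0.5, 0, 0], 0]
    - [[0.75, 0, 0], 0]
    - [[0.95, 0, 0], 0]
    - [[1.1, 0, 0], 0]

```text
time: 3.3
ee_pos: [0.5318, 0.1719, 0.1018]
tcp_rot: [-179.9, 0.0, 76.3]
wrist_force: [0.9, -1.1, 1.9]
opening: -0.0003
```

```bash
python3 - <<'E'
from h import *
go(*wld(-.0515,0.00),.1015);print(loc(get_obs()['ee_pos']),get_obs()['wrist_force'][:2]@ey)
E
```

```text
t 3.3 pos [0.5318 0.1719 0.1018] rot [-179.89    0.     76.28] F [ 0.87 -1.06  1.87] open -0.0003
shift [0.7  0.01 0.01] roll -0.05
[[-0.0518 -0.0176]] -0.8248823028588567
```

Emit:
arm_command:
  increments:
    - [[0.15, 0, 0], 0]
    - [[0.3, 0, 0], 0]
    - [[0.42, 0, 0], 0]
    - [[0.54, 0, 0], 0]
    - [[0.64, 0, 0], 0]

```text
time: 3.8
ee_pos: [0.5346, 0.1836, 0.1017]
tcp_rot: [-179.9, 0.5, 76.1]
wrist_force: [-7.6, -32.1, 11.0]
opening: -0.0
```

```bash
python3 - <<'E'
from h import *
go(*wld(-.0515,0.00),.1015);print(loc(get_obs()['ee_pos']),get_obs()['wrist_force'][:2]@ey)
c=camera('wrist');save('w3',c);
E
```

```text
t 3.8 pos [0.5346 0.1836 0.1017] rot [-179.9     0.53   76.15] F [ -7.64 -32.1   10.95] open -0.0
shift [0.22 0.01 0.  ] roll -0.08
[[-0.0518 -0.0056]] -32.99811344046453
```

View pics/w3.png

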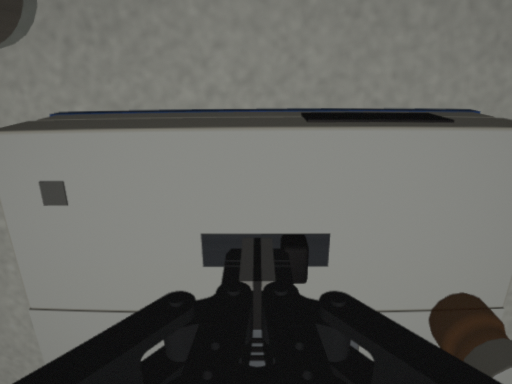

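The force jumped to 33 N, which fits the end stop: the knob is now at the far right of its slot, at (296,258). I back off and look.

Emit:
arm_command:
  increments:
    - [[-0.5, 0, 0], 0]
    - [[-0.8, 0, -0.4], 0]
    - [[-0.8, 0, -1.5], 0]
    - [[-0.8, 0, -2.8], 0]
    - [[-0.8, 0, -2.8], 0]

```text
time: 4.35
ee_pos: [0.5316, 0.1652, 0.1772]
tcp_rot: [179.8, 0.3, 76.1]
wrist_force: [1.1, 0.4, 0.5]
opening: -0.0001
```

```bash
python3 - <<'E'
from h import *
import pickle
o=get_obs();c=camera('wrist');save('w4',c);pickle.dump((o,c),open('w4.pkl','wb'))
go(*wld(.0015,0.00),.13)
im=cv2.cvtColor(c['frame'],cv2.COLOR_RGB2BGR)[150:350,215:415]
cv2.imwrite('pics/w4c.png',cv2.resize(im,None,fx=3,fy=3,interpolation=cv2.INTER_CUBIC))
E
```

```text
t 4.4 pos [0.5311 0.1651 0.1748] rot [179.88   0.38  76.13] F [ 0.28 -0.43 -1.01] open 0.0003
shift [1.01 2.08 1.79] roll -0.08
```

View pics/w4c.png

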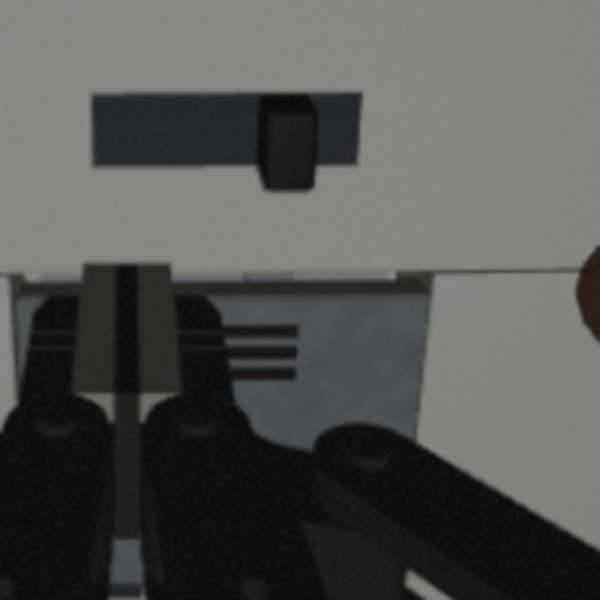

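```bash
python3 - <<'E'
from h import *
import pickle
o,c=pickle.load(open('w4.pkl','rb'))
f=lambda x,y:(x/3+215-.3,y/3+150-.3)
print('knob',loc(wplane(o,c,[f(291,149)],.1)),'slot',loc(wplane(o,c,[f(92,95),f(358,165)],.085)),'ribs',loc(wplane(o,c,[f(298,331),f(296,374)],.092)),'edge',loc(wplane(o,c,[f(300,294)],.092)))
E
```

```text
knob [[-0.0526  0.012 ]] slot [[-0.0602 -0.0314]
 [-0.0426  0.0304]] ribs [[-0.0025  0.0172]
 [ 0.0096  0.0173]] edge [[-0.0126  0.0172]]
```

The catch has travelled about 25 mm and stands at its stop. Next I move over the press point at local (0.002, 0).

Emit:
arm_command:
  increments:
    - [[0.6, 1.2, 0], 0]
    - [[1.0, 2.1, 0.4], 0]
    - [[1.0, 2.1, 1.4], 0]
    - [[1.0, 2.1, 2.2], 0]
    - [[1.0, 2.1, 2.3], 0]

```text
time: 4.9
ee_pos: [0.5866, 0.176, 0.1135]
tcp_rot: [-179.8, 0.5, 76.1]
wrist_force: [0.5, -0.3, 0.3]
opening: 0.0001
```

```bash
python3 - <<'E'
from h import *
go(*wld(.002,0.00),.103);print(loc(get_obs()['ee_pos']))
E
```

```text
t 4.9 pos [0.5866 0.176  0.1135] rot [-179.83    0.52   76.14] F [ 0.5  -0.27  0.34] open 0.0001
shift [0.04 0.06 0.42] roll -0.08
[[ 0.0006 -0.0008]]
```

Emit:
arm_command:
  increments:
    - [[0, 0, 0.2], 0]
    - [[0, 0, 0.35], 0]
    - [[0, 0, 0.45], 0]
    - [[0, 0, 0.53], 0]
    - [[0, 0, 0.6], 0]

```text
time: 5.4
ee_pos: [0.5865, 0.1761, 0.0993]
tcp_rot: [-179.9, 0.5, 76.1]
wrist_force: [-3.0, 0.8, 2.7]
opening: 0.0003
```

```bash
python3 - <<'E'
from h import *
go(*wld(.002,0.00),.0985);print(loc(get_obs()['ee_pos']))
E
```

```text
t 5.4 pos [0.5865 0.1761 0.0993] rot [-179.87    0.48   76.14] F [-3.04  0.81  2.66] open 0.0003
shift [0.03 0.06 0.03] roll -0.08
[[ 0.0005 -0.0008]]
```

Emit:
arm_command:
  increments:
    - [[0, 0, 0.06], 0]
    - [[0, 0, 0.1], 0]

```text
time: 5.6
ee_pos: [0.5865, 0.1762, 0.0981]
tcp_rot: [-179.9, 0.4, 76.1]
wrist_force: [-6.5, -0.2, 14.2]
opening: 0.0
```

14 N is well above the release force, so the hatch is at its stop. Now I let go, up and to -x.

Emit:
arm_command:
  increments:
    - [[0, -0.6, -1.0], 0]
    - [[0, -2.0, -2.2], 0]
    - [[0, -3.6, -3.2], 0]
    - [[0, -5.0, -4.0], 0]
    - [[0, -6.0, -4.8], 0]

```text
time: 6.1
ee_pos: [0.4398, 0.2132, 0.2196]
tcp_rot: [-180.0, 0.4, 76.2]
wrist_force: [1.3, -0.0, 0.3]
opening: 0.0004
```

```bash
python3 - <<'E'
from h import *
go(*wld(.002,0.00),.0985)
for n in('wrist','scene','top'):
    c=camera(n);save(n+'5',c)
E
```

```text
t 6.1 pos [0.4398 0.2132 0.2196] rot [-179.98    0.4    76.16] F [ 1.28 -0.02  0.26] open 0.0004
shift [0.02 6.11 4.84] roll -0.07
```

View pics/wrist5.png

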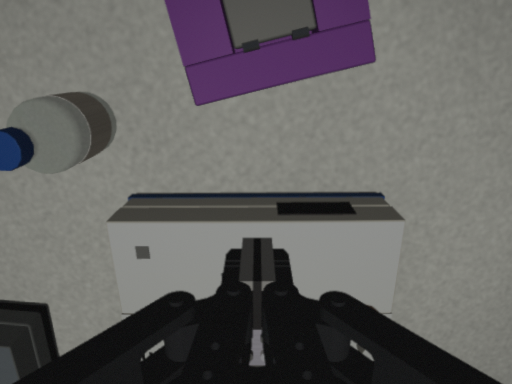

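View pics/scene5.png

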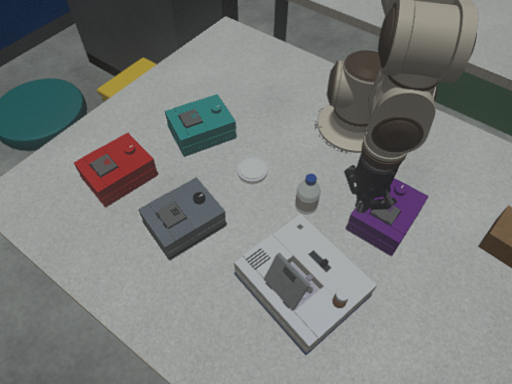

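The scene view shows the hatch standing up at (288,280), the jar in place at (340,299), the lamp unit's fuse hatch flat at (172,214), and the arm clear. I let it settle and check that the hatch stays up.

Emit:
arm_command:
  increments:
    - [[0, 0, -0.4], 0]
    - [[0, 0, -0.4], 0]
    - [[0, 0, -0.4], 0]
    - [[0, 0, -0.4], 0]
    - [[0, 0, -0.4], 0]

```text
time: 6.75
ee_pos: [0.4414, 0.2135, 0.2294]
tcp_rot: [179.9, 0.3, 76.2]
wrist_force: [-0.2, 0.9, 0.7]
opening: -0.0003
```

```bash
python3 - <<'E'
from h import *
import pickle
c=camera('scene');save('scene6',c)
d=pickle.load(open('c0.pkl','rb'))
v,u=np.mgrid[:384,:512];uv=np.c_[u.ravel(),v.ravel()]
X=((ray(c,uv)*c['range_z'].reshape(-1,1))-c['t'])@c['R'];L=loc(X)
m=(L[:,0]>-.02)&(L[:,0]<.1)&(abs(L[:,1])<.045)&(X[:,2]>.1)&(X[:,2]<.2)
A=np.c_[L[m,0],X[m,2]];s=np.polyfit(A[:,1],A[:,0],1)
print(m.sum(),'zmax',A[:,1].max(),'angle',np.degrees(np.arctan2(-1,s[0]))+180 if 0 else np.arctan2(1,-s[0]))
D=np.abs(c['frame'].astype(int)-d['scene']['frame']).sum(2)
print('diff lamp',np.percentile(D[175:255,135:230],99),'bottle',np.percentile(D[170:215,292:325],99),'jar',np.percentile(D[288:308,330:352],99),'dish',np.percentile(D[155:185,235:270],99))
im=cv2.cvtColor(c['frame'],cv2.COLOR_RGB2BGR)[205:355,225:385];cv2.imwrite('pics/s6c.png',cv2.resize(im,None,fx=4,fy=4,interpolation=cv2.INTER_CUBIC))
print(get_obs()['wrist_force'])
E
```

```text
1071 zmax 0.17250299860206303 angle 1.1263591053882982
diff lamp 30.0 bottle 31.0 jar 32.0 dish 33.0
[ 0.32336791 -0.40616948  0.03023322]
```

View pics/s6c.png

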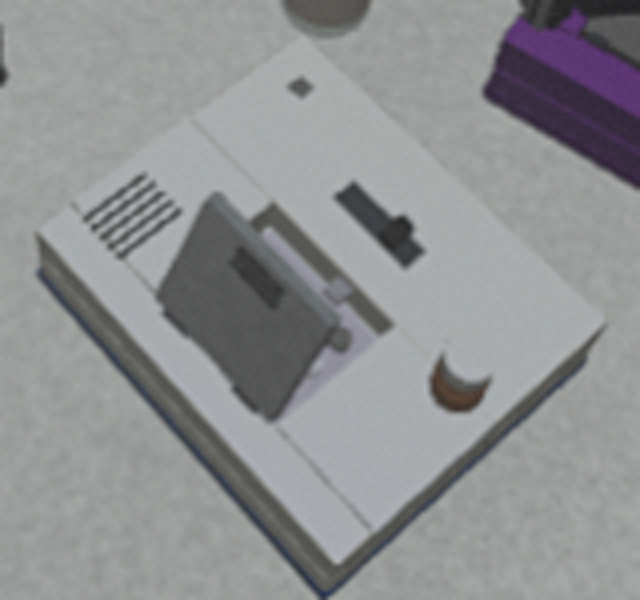

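```bash
python3 -c "
from workcell import job_done
print(job_done())"
```

```text
the job is handed in; nothing more can be done
None
```

The job is done and handed in at about 6.8 s: the catch is across on its free side, and the hatch popped up and stays wide open.

- **Catch:** I pushed it towards the incubator's +y with the closed fingertips until the force jumped to 33 N. The wrist camera then put the travel at about 25 mm of the 26 mm, which is within camera error of the end stop.
- **Hatch:** I pressed the ribbed edge once, to 14 N, above the 4 to 6 N it takes to release, then pulled away up and to -x. Half a second later the depth image put the opening at about 1.13 rad, against 1.15 for wide open.
- **Everything else:** The last scene picture showed only noise-level change around the jar, the bottle, the dish and the lamp unit, so the fuse hatch is still shut. The arm was clear and the wrist force was near zero.

One measurement disagreed with the task text. The knob measured about 40 mm in front of the hatch edge, not the stated 30 mm, so I used the positions measured in the images.

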